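# Dock a data logger and hold it on the contacts

## Task

Read out the temperature logger: on the docking station press the round key, then the square key farther from the cradle, then the wide key, each fully down and let up before the next, leaving the erase key (the square one next to the cradle) alone. Then lay the flat logger screen up on the cradle's raised bed, brass-contact end towards the lip, and push it under the lip against the sprung contacts until fully home. There is no latch, so the program finishes with the robot still holding it pressed home; leave the other things on the bench where they are.

Things in the scene. Friction and masses are not known exactly. Their poses are not given: they have to be found in the camera images.
- station: Docking station, fixed: white case 200 (x) by 210 (y) mm, deck 45 mm above the bench. Origin: centre of its underside; x from its front to its rear, y to its left, z up. Left half: the cradle (bed, hood with the lip). Right half: four dark rubber keys 8 mm proud of the deck, and behind them (x = 75 to 97 mm) a display reaching 74 mm above the bench.
- bay_home (a point): On the station: where the logger's middle (logger_mid) is when fully home (station x 26, y 50, z 62 mm); axes as the station's, push along +x. The grey raised bed under it is 36 mm wide, top at z = 53 mm (8 mm above the deck), from x = -56 mm to the rear wall at x = 70 mm, the hard stop for the nose. So on the bed the logger's middle is at z = 62 mm.
- lip_mid (a point): On the station: middle of the lip's underside at its front edge (station x 52, y 50, z 73.5 mm), 20.5 mm above the bed. The lip is a 4 mm roof reaching 20 mm back from here, with cheeks 54 mm apart under it, the hood; its mouth flares outwards and up about 4 mm, starting 6 mm in front of here. Hood: 80 mm above the bench at most, 70 mm wide.
- round_key_top (a point): Centre of the top of the round key (20 mm diameter), the rearmost key, 8 mm above the deck. First key. All keys go straight down 4 mm: about 1.5 N starts them, 4 N puts them fully down, and they spring back.
- far_square_key_top (a point): Centre of the top of the right-hand square key (18 by 18 mm), the one farther from the cradle. Second key.
- wide_key_top (a point): Centre of the top of the wide key (18 along x by 44 mm along y), the frontmost key. Third key.
- near_square_key_top (a point): Centre of the top of the left-hand square key (18 by 18 mm), next to the cradle, 40 mm to the left of the other square key: the erase key, not to be pressed.
- round_key (a joint): Travel of the round key in m: 0 up, 0.004 fully down.
- far_square_key (a joint): Travel of the square key farther from the cradle in m: 0 up, 0.004 fully down.
- wide_key (a joint): Travel of the wide key in m: 0 up, 0.004 fully down.
- near_square_key (a joint): Travel of the square key next to the cradle in m: 0 up, 0.004 fully down.
- contacts (a joint): The sprung contact block (34 mm wide, three brass pins) in the rear wall under the lip: 0 when out (its face then stands 7 mm in front of the rear wall), 0.007 when the logger's nose is against the rear wall, fully home. It pushes back with 2.5 N at first and 6 N when home.
- logger_mid (a point): Centre of the loose logger (half-way up), a flat grey plastic block 88 (x) by 50 (y) by 18 mm (z), about 90 g, lying screen up on the bench. Its +x axis points to its nose, the end with three brass contacts; its other end has a small hanging eye, 15 mm long, 24 mm wide and 8 mm thick, beyond the 88 mm. Grip it across its 50 mm width, at or a little behind the middle so that the fingers stay clear of the hood.
- logger_nose (a point): Centre of the logger's nose face, 44 mm ahead of logger_mid along the logger's +x.
- flask: Bystander: conical glass flask, 84 mm wide at the foot, 125 mm high; origin at its foot.
- media_bottle: Bystander: round glass bottle with a cap, 70 mm diameter, 140 mm high; origin at its foot.
- powder_jar: Bystander: white plastic jar, 72 mm diameter, 110 mm high; origin at its foot.
- petri_stack: Bystander: stack of four clear dishes, 90 mm diameter, 60 mm high; origin at its foot.
- lab_spatula: Bystander: flat steel spatula, about 200 mm long (along its x), 12 mm wide, 6 mm high, lying on the bench; origin at the middle of its underside.
- round_logger: Bystander: round button logger, 42 mm diameter, 14 mm high; not the one to read out. Origin at its foot.
- tube_rack: Bystander: white tube rack with capped tubes, 60 (x) by 110 (y) by 64 mm high; origin at its foot.
There are look-alikes about, which are no part of the job. Of the things that look like the part that bears logger_mid, take the one that is farthest to the robot's right at the start.

How it is judged (in metres and radians):
On the way, in this order (a step that is already met when the one before it is completed fails the run):
1. The round key is pressed down, the other keys up (value of joint round_key above 0.0025 m and value of joint each of far_square_key, wide_key, near_square_key below 0.001 m), for 0.05 s.
2. The square key farther from the cradle is pressed down, the other keys up (value of joint far_square_key above 0.0025 m and value of joint each of round_key, wide_key, near_square_key below 0.001 m), for 0.05 s.
3. The wide key is pressed down, the other keys up (value of joint wide_key above 0.0025 m and value of joint each of round_key, far_square_key, near_square_key below 0.001 m), for 0.05 s.
4. All keys are up again, and the logger's nose is under the lip, flat on the bed (value of joint each of round_key, far_square_key, wide_key below 0.001 m and x of logger_nose in the frame of station above 0.056 m and y of logger_nose in the frame of station between 0.046 and 0.054 m and z of logger_nose in the frame of station between 0.058 and 0.067 m and angle between the x axis of logger_mid and the x axis of station, either way round below 0.1 rad and angle between logger_mid's own z axis and vertical below 0.1 rad), for 0.1 s.
At the end, for the whole second after the job is handed in: The logger lies flat under the lip, nose first, pushed home on the contacts (within 2 mm of the rear wall) and kept there by the robot's fingers, still (under 20 mm/s), in line with the cradle within 0.1 rad; all keys are up and the program ends holding it (value of joint contacts above 0.005 m and x of logger_nose in the frame of station above 0.068 m and contact force between the fingers and logger above 1 N and linear speed of logger below 0.02 m/s and y of logger_nose in the frame of station between 0.046 and 0.054 m and z of logger_nose in the frame of station between 0.058 and 0.067 m and angle between the x axis of logger_mid and the x axis of station, either way round below 0.1 rad and angle between logger_mid's own z axis and vertical below 0.1 rad and value of joint each of round_key, far_square_key, wide_key, near_square_key below 0.001 m); the arm keeps its last pose, push and grip.
It fails at once if The erase key (square, next to the cradle) is pressed (value of joint near_square_key above 0.002 m).
It fails at once if A bystander is shifted by more than 25 mm (distance of any of flask, media_bottle, powder_jar, petri_stack, lab_spatula, round_logger, tube_rack from where it was at the start of the episode above 0.025 m).
It fails at once if A standing bystander is tipped over (angle between any of flask, media_bottle, powder_jar, petri_stack, tube_rack's own z axis and vertical above 0.4 rad).
It also fails if it takes over 64 s, if anything falls off the work surface, if the arm or the gripper's body presses on something with over 40 N, if the wrist force passes 120 N, or if a joint passes its speed limit or range.

## Robot

A 6-joint arm with a two-finger parallel gripper is mounted at the origin on the work surface. World frame = base frame: x ahead of the robot, y to its left, z up, the work surface at z = 0. Lengths are in m, angles in degrees, forces in N, time in s.
With the tool pointing down it reaches from about 0.35 to 0.85 m from the base axis. Payload 8.1 kg.
Tool frame: the origin (TCP) lies at the very end of the fingers, on their centre line; the grasp point (between the pads) lies behind it (robot.grip_point_offset is the z of the grasp point in the tool frame, in m); z points along the fingers, y is the direction in which the jaws open and shut (so a half turn about z gives the same grasp; the last joint's range is limited). The gripper opens to 93 mm and grips with 3 to 60 N. Pads are 15 mm wide; open, the fingers measure 128 mm over their backs; the gripper's body (75 mm by 188 mm) begins 65 mm behind the grasp point.
Start: joints at [69.477, 7.471, 85.268, -0, 87.261, -4.893], TCP at [0.162, 0.578, 0.219] pointing down, gripper open.
Joint ranges: [-169.43, 169.43], [-51.17, 129.36], [1.28, 143.12], [-76.62, 256.62], [0, 156.53], [-152.29, 152.29]. Speed limits (degrees/s): [136.94, 136.94, 159.86, 180, 180, 180].

## Interface

Orientations are given as [roll, pitch, yaw] about the fixed x, y, z axes, in that order (R = Rz(yaw) Ry(pitch) Rx(roll)).
In Python, from rig import status, optics, robot gives the robot as it stands.
- The arm moves only by the tool jog_arm, never from a script. Its argument "rows" is one flat list of numbers, 5 for each row, row after row: the opening, from -1 (shut) to 1 (fully open), then the shift along the tool's x, y, z in mm, then the turn about the tool's z in degrees. In form: [jaw, tx, ty, tz, turn, jaw, tx, ty, tz, turn, ...]. A call has 1 to 8 rows; each row is the pose to reach, as a shift and turn from the pose commanded when the call began, along the tool's axes at that moment; what a row does not reach only later rows make up. A row lasts 1/10 s, in which the tool goes at most 50 mm and 8.59 degrees, less where a joint would pass 70% of its speed; a pose out of reach is approached as far as the arm can. A call with a gripper value outside its range is refused whole. The fingers move at their own pace and stop on an object; "force" is the grip in N (left out, the last holds). Time passes only in rows, so rows that repeat a pose let the fingers close. It gives the time, the measured TCP pose, the force and the opening at its end, in the units of the state.
- status.sense(): the state, without advancing time (a new reading comes with each control period).
- optics.read_camera(name): name is "scene" or "top" or "wrist"; returns the picture (480x640x3 uint8, red, green, blue); there is no depth.
- optics.camera_model(name): a dict with "fx", "fy", "cx", "cy" (pixels), "rvec" (rotation vector, rad) and "tvec" (3), from world to camera coordinates, as OpenCV has them. Camera axes: x right, y down, z forward; pixel columns grow to the right and rows downward; lengths in m; the calibration is good to about 2 mm. A picture is of the moment at which its call begins: read the wrist's pose just before it. camera_model takes no time and is no camera call; for the wrist camera it gives the pose at the moment of the call.
- robot.finish_job(): hands the job in, once; it reports no verdict.
The state is a dict: "time_s": time; "joints": joint angles; "qd": joint speeds; "joint_efforts": joint torques, N m; "tool_pos": TCP position; "eef_rot": TCP orientation; "force": force on the tool from outside, world axes, zero at the start; "moment": the same for the moment, N m; "grip_width": finger opening in m.
Only numpy, scipy, OpenCV 4.12 (cv2) and the standard library are available. Lean on these libraries where they do the work, as an engineer would, in place of code of your own. Each camera call takes 0.05 s, during which the arm holds its last target. There are 200 camera calls.

## Working session

There is one attempt and no reset: what is moved stays moved. The work goes in short steps, Python scripts to look and compute and a tool call to move; the robot and the scene stay as the last step left them, time stands still between calls to the robot, and variables do not carry over. Pictures are saved under pics/ and viewed, about 8 in all and at most 12, crops included, and the job is handed in when it is done.

Besides the shell and the picture viewer there is one more tool, called after "Call:" by a JSON object that holds its "op" and its "data". jog_arm: Moves the arm, as the interface text tells. Its arguments: {"type":"object","properties":{"rows":{"type":"array"},"force":{"type":"number"}},"required":["rows"]}

```bash
mkdir -p pics; ls; python3 - <<'E'
from rig import status, optics, robot
import cv2
print(status.sense()); print(robot.grip_point_offset)
for n in ("top","scene"):
    im=optics.read_camera(n); cv2.imwrite(f"pics/{n}0.png",im[:,:,::-1]); print(optics.camera_model(n))
E
```

```text
pics
{'time_s': 0.0, 'joints': array([ 6.94757583e+01,  7.51463918e+00,  8.53290260e+01,  1.87142688e-03,
        8.72626925e+01, -4.89397923e+00]), 'qd': array([-0.06964162,  0.04997198,  0.03575831,  0.03786914, -0.01323216,
       -0.00461511]), 'joint_efforts': array([ 8.94299192e-04, -5.59839928e+01, -4.91758704e+01,  7.68381846e-02,
        3.53535824e-02, -1.88635508e-04]), 'tool_pos': array([0.16143036, 0.57727782, 0.21759478]), 'eef_rot': array([-1.79894190e+02, -1.09359147e-02,  1.64369636e+02]), 'force': array([-0.59528986,  0.12832463,  0.14595992]), 'moment': array([ 0.02783622,  0.02231087, -0.06627873]), 'grip_width': 0.09282040168131168}
-0.0188
{'fx': 459.8306033278277, 'fy': 459.8306033278277, 'cx': 318.1209561288802, 'cy': 237.46301244239837, 'rvec': array([ 2.10684493, -2.14939654,  0.18006016]), 'tvec': array([0.08732584, 0.48422418, 0.8927454 ])}
{'fx': 466.4305224372528, 'fy': 466.4305224372528, 'cx': 321.28181138911225, 'cy': 242.34302452724913, 'rvec': array([ 1.95695722,  1.09771041, -0.60057872]), 'tvec': array([-0.32429086, -0.14725832,  1.33795236])}
```

View pics/top0.png

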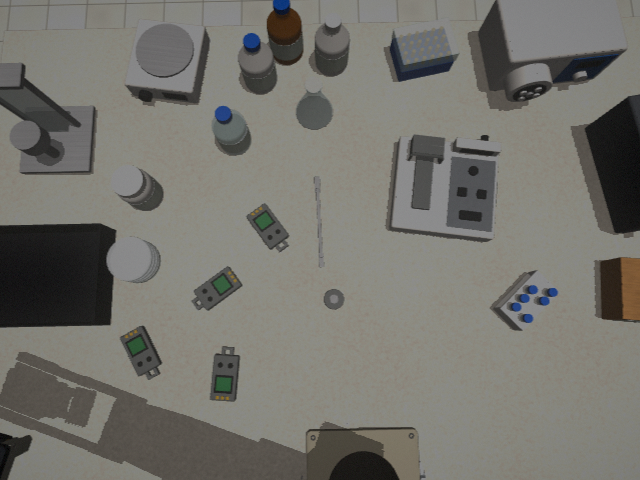

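View pics/scene0.png

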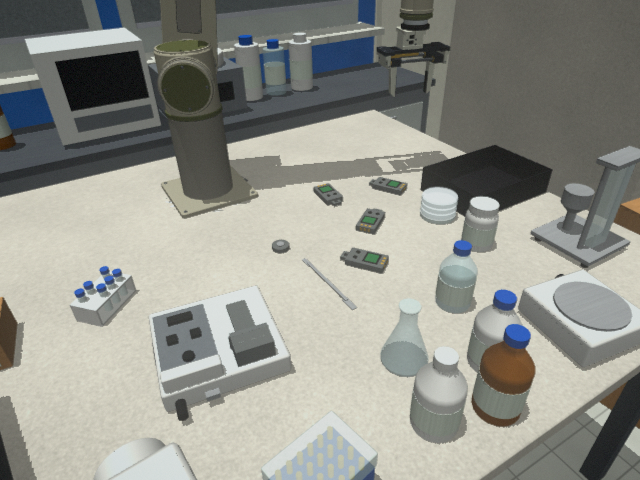

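The top view shows four flat loggers at (268,227), (217,288), (141,352) and (224,375). The one at (268,227) looks farthest right. The station is at about (447,187), with the robot base at the bottom around (363,480). I'll zoom in on both.

```bash
cat > h.py <<'E'
import numpy as np, cv2
from rig import status, optics, robot
def cast(m,uv,z):
    """pixels -> world points on plane z"""
    R,_=cv2.Rodrigues(np.array(m["rvec"])); t=np.array(m["tvec"])
    K=np.array([[m["fx"],0,m["cx"]],[0,m["fy"],m["cy"]],[0,0,1]])
    uv=np.atleast_2d(np.array(uv,float)); d=(np.linalg.inv(K)@np.c_[uv,np.ones(len(uv))].T).T@R
    c=-R.T@t
    return c+d*((z-c[2])/d[:,2])[:,None]
def proj(m,P):
    K=np.array([[m["fx"],0,m["cx"]],[0,m["fy"],m["cy"]],[0,0,1]])
    return cv2.projectPoints(np.atleast_2d(np.array(P,float)),np.array(m["rvec"]),np.array(m["tvec"]),K,None)[0][:,0]
E
python3 - <<'E'
from h import *
im=cv2.imread("pics/top0.png"); m=optics.camera_model("top")
for p in [(268,227),(217,288),(141,352),(224,375)]: print(p,cast(m,p,.018).round(3))
a=cv2.resize(im[125:250,380:510],None,fx=4,fy=4,interpolation=cv2.INTER_CUBIC)
b=cv2.resize(im[190:265,235:300],None,fx=4,fy=4,interpolation=cv2.INTER_CUBIC)
c=np.zeros((500,780,3),np.uint8); c[:500,:520]=a; c[:300,520:780]=b
cv2.imwrite("pics/z1.png",c)
E
```

```text
(268, 227) [[0.515 0.182 0.018]]
(217, 288) [[0.389 0.287 0.018]]
(141, 352) [[0.264 0.437 0.018]]
(224, 375) [[0.217 0.27  0.018]]
```

View pics/z1.png

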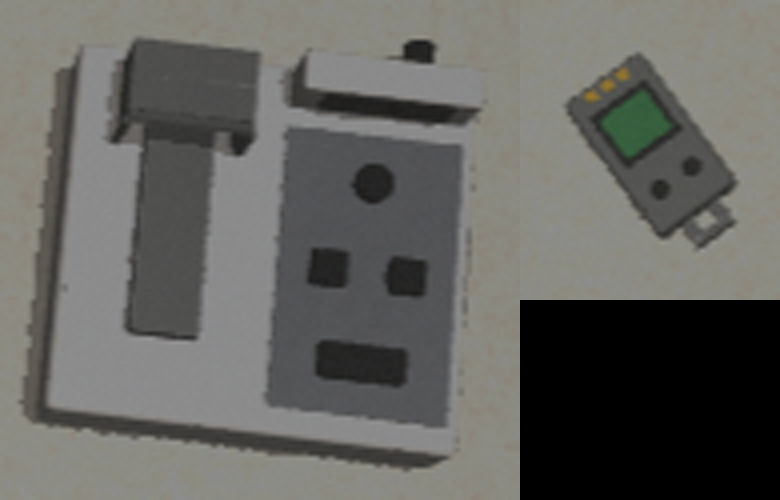

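The crop confirms the layout. The hood is at the rear left, the grey bed runs to its front edge at crop (163,335), and the keys are round (374,183), near square (328,268), far square (407,277) and wide (361,362). The chosen logger's nose, with the brass contacts, points up-left.

```bash
python3 - <<'E'
from h import *
im=cv2.imread("pics/top0.png"); m=optics.camera_model("top")
g=im.max(2).astype(int)
# keys
sub=np.zeros(g.shape,np.uint8); sub[155:230,450:495]=(g[155:230,450:495]<60)
n,l,st,c=cv2.connectedComponentsWithStats(sub)
for i in range(1,n):
    if st[i,4]>20: print("key",st[i,4],c[i].round(1),cast(m,c[i],.053).round(4)[0])
# deck corners from crop
o=np.array([380,125])
f=lambda u,v:o+np.array([u,v])/4-0.375
C=cast(m,[f(48,405),f(80,45),f(450,455)],.045); print("deck FL,RL,FR",C.round(4))
B=cast(m,[f(127,333),f(198,339),f(143,135),f(213,140)],.053); print("bed",B.round(4))
ctr=(C[1]+C[2])/2; print("centre",ctr)
print("yaw",np.degrees(np.arctan2(*(C[1]-C[0])[1::-1])),np.degrees(np.arctan2(*(B[2]-B[0])[1::-1])),np.degrees(np.arctan2(*(B[3]-B[1])[1::-1])))
# logger
hsv=cv2.cvtColor(im,cv2.COLOR_BGR2HSV)
bg=np.median(im[190:265,235:300].reshape(-1,3),0); print(bg)
d=np.zeros(g.shape,np.uint8); d[195:260,240:295]=(np.abs(im.astype(int)-bg).sum(2)>80)[195:260,240:295]
d=cv2.morphologyEx(d,cv2.MORPH_OPEN,np.ones((7,7)))
ct=max(cv2.findContours(d,0,1)[0],key=cv2.contourArea); r=cv2.minAreaRect(ct); print(r)
P=cast(m,cv2.boxPoints(r),.016); print(P.round(4), P.mean(0))
gr=np.zeros(g.shape,np.uint8); gr[195:260,240:295]=((hsv[...,0]>45)&(hsv[...,0]<85)&(hsv[...,1]>80))[195:260,240:295]
ys,xs=np.nonzero(gr); print("screen",cast(m,(xs.mean(),ys.mean()),.018))
E
```

```text
key 79 [472.8 170.4] [ 0.6175 -0.2436  0.053 ]
key 91 [461.6 191.5] [ 0.5732 -0.2172  0.053 ]
key 90 [480.9 193.8] [ 0.5677 -0.2562  0.053 ]
key 211 [469.7 215.3] [ 0.5232 -0.23    0.053 ]
deck FL,RL,FR [[ 0.5063 -0.0724  0.045 ]
 [ 0.6992 -0.0983  0.045 ]
 [ 0.4763 -0.2742  0.045 ]]
bed [[ 0.5411 -0.1129  0.053 ]
 [ 0.5372 -0.1487  0.053 ]
 [ 0.6461 -0.1269  0.053 ]
 [ 0.6426 -0.1629  0.053 ]]
centre [ 0.58776683 -0.18625255  0.045     ]
yaw -7.654917048848674 -7.594170465889148 -7.673133344281315
[130. 139. 140.]
((267.88031005859375, 226.64193725585938), (43.77667999267578, 24.99594497680664), 54.1623420715332)
[[0.5393 0.2314 0.016 ]
 [0.5702 0.1886 0.016 ]
 [0.4925 0.1348 0.016 ]
 [0.4625 0.1773 0.016 ]] [0.51610754 0.183016   0.016     ]
screen [[0.52871524 0.19208998 0.018     ]]
```

```bash
cat >> h.py <<'E'
from scipy.spatial.transform import Rotation as Ro
def goto(p,yaw):
    """shift (mm, tool axes) and turn from the measured pose to a TCP-down pose"""
    s=status.sense(); R=Ro.from_euler("xyz",s["eef_rot"],degrees=True).as_matrix()
    R0=Ro.from_euler("xyz",[180,0,s["eef_rot"][2]],degrees=True).as_matrix()
    t=R0.T@(np.array(p)-s["tool_pos"])*1000; turn=-(yaw-s["eef_rot"][2]+180)%360-180 if 0 else -((yaw-s["eef_rot"][2]+180)%360-180)
    print("t",s["time_s"].__round__(2),"pos",s["tool_pos"].round(4),"rot",s["eef_rot"].round(1),"F",s["force"].round(1),"w",round(s["grip_width"],4),"-> shift",t.round(1),"turn",round(turn,1))
S0=np.array([.5878,-.1863]); SY=-7.65
def st(x,y,z):
    a=np.radians(SY); return np.array([S0[0]+x*np.cos(a)-y*np.sin(a),S0[1]+x*np.sin(a)+y*np.cos(a),z])
E
sed -i 's/turn=-(yaw.*if 0 else /turn=/' h.py
python3 -c "
from h import *
goto([.6175,-.2436,.10],172.35)"
```

```text
t 0.1 pos [0.1615 0.5773 0.2177] rot [-179.9   -0.   164.4] F [0.1 0.3 0.1] w 0.0929 -> shift [-660.4 -667.7  117.7] turn -8.0
```

Call:
{"op": "jog_arm", "data": {"rows": [-1,-280,-284,0,-8,-1,-280,-284,0,-8,-1,-280,-284,0,-8,-1,-280,-284,0,-8,-1,-280,-284,0,-8,-1,-280,-284,0,-8,-1,-280,-284,0,-8,-1,-280,-284,0,-8], "force": 30}}

```text
time_s: 0.9
tool_pos: [0.3551, 0.227, 0.2185]
eef_rot: [180.0, 0.0, 172.4]
force: [0.9, 0.7, 0.4]
grip_width: 0.0335
```

```bash
python3 -c "
from h import *
goto([.6175,-.2436,.10],172.35)"
```

```text
t 0.9 pos [0.3551 0.227  0.2185] rot [180.    0.  172.4] F [0.9 0.7 0.4] w 0.0335 -> shift [-322.5 -431.7  118.5] turn 0.0
```

Call:
{"op": "jog_arm", "data": {"rows": [-1,-235,-315,0,0,-1,-235,-315,0,0,-1,-235,-315,0,0,-1,-235,-315,0,0,-1,-235,-315,0,0,-1,-235,-315,0,0,-1,-235,-315,0,0,-1,-235,-315,0,0]}}

```text
time_s: 1.7
tool_pos: [0.5463, -0.117, 0.2181]
eef_rot: [-180.0, -0.0, 172.3]
force: [0.4, 0.5, 0.6]
grip_width: 0.0005
```

```bash
python3 - <<'E'
from h import *
goto([.6175,-.2436,.08],172.35)
m=optics.camera_model("wrist"); im=optics.read_camera("wrist"); cv2.imwrite("pics/w1.png",im[:,:,::-1])
import json; json.dump({k:np.array(v).tolist() for k,v in m.items()},open("w1.json","w"))
E
```

```text
t 1.7 pos [ 0.5463 -0.117   0.2181] rot [-180.    -0.   172.3] F [0.4 0.5 0.6] w 0.0005 -> shift [ -87.4 -115.9  138.1] turn -0.0
```

View pics/w1.png

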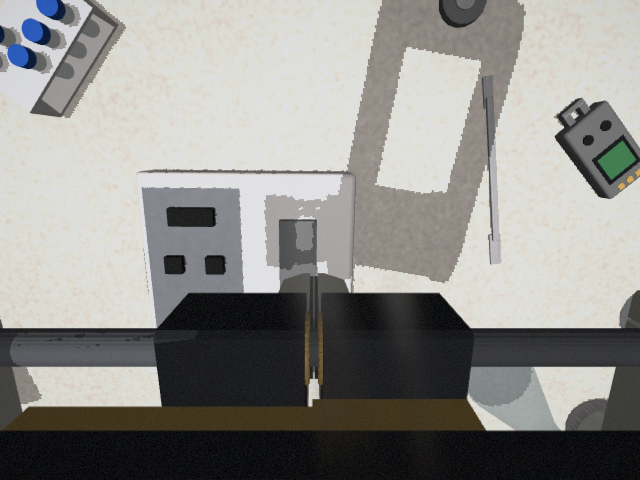

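The wrist image, with station front at the top, shows the front deck corners at (139,172) and (354,173), the bed front corners at (279,219) and (316,219), the wide key at (190,217), and the squares at (175,264) and (215,264). The far square key is the one on the image left.

```bash
python3 - <<'E'
from h import *; import json
m=json.load(open("w1.json")); im=cv2.imread("pics/w1.png"); g=im.max(2)
sub=np.zeros(g.shape,np.uint8); sub[195:285,150:235]=(g[195:285,150:235]<60)
n,l,s,c=cv2.connectedComponentsWithStats(sub)
for i in range(1,n):
    if s[i,4]>60: print("key",s[i],cast(m,c[i],.053).round(4)[0])
B=cast(m,[(279,219),(316.5,219)],.053); D=cast(m,[(139,172),(354,173)],.045)
print("bed FR,FL",B.round(4),"deck FR,FL",D.round(4))
print("pred",st(-.056,.032,0),st(-.056,.068,0),st(-.1,-.105,0),st(-.1,.105,0))
v=D[1]-D[0]; print(np.degrees(np.arctan2(v[1],v[0]))-90,np.linalg.norm(v))
for r in (224,240,255,268): print(r,im[r,270:325].mean(1).astype(int).tolist())
print(im[160:185,300].mean(1).astype(int).tolist(), im[210:230,300].mean(1).astype(int).tolist())
E
```

```text
key [167 207  49  20 928] [ 0.5234 -0.2315  0.053 ]
key [164 255  21  19 378] [ 0.5673 -0.2578  0.053 ]
key [205 255  20  19 353] [ 0.573  -0.2186  0.053 ]
bed FR,FL [[ 0.5372 -0.1493  0.053 ]
 [ 0.542  -0.1141  0.053 ]] deck FR,FL [[ 0.4765 -0.2733  0.045 ]
 [ 0.5048 -0.0735  0.045 ]]
pred [ 0.5365583  -0.14713001  0.        ] [ 0.54135067 -0.11145042  0.        ] [ 0.47471228 -0.27705334  0.        ] [ 0.50266777 -0.06892239  0.        ]
-8.073392675189808 0.20180870527450342
224 [165, 166, 163, 167, 161, 163, 162, 164, 157, 74, 81, 80, 81, 84, 83, 86, 84, 84, 84, 87, 84, 87, 87, 85, 92, 131, 130, 133, 134, 135, 131, 130, 135, 130, 132, 133, 134, 134, 131, 133, 132, 130, 86, 85, 84, 84, 89, 167, 167, 169, 167, 167, 167, 167, 166]
240 [163, 165, 163, 164, 164, 163, 164, 164, 158, 85, 79, 83, 81, 84, 79, 82, 82, 82, 85, 84, 85, 87, 86, 90, 86, 92, 132, 131, 132, 128, 130, 130, 131, 131, 131, 131, 129, 131, 133, 129, 129, 126, 91, 85, 88, 88, 104, 166, 166, 167, 164, 164, 166, 164, 165]
255 [164, 167, 163, 165, 165, 166, 165, 166, 159, 103, 80, 79, 81, 77, 81, 79, 82, 81, 85, 85, 84, 83, 83, 83, 89, 85, 90, 90, 89, 87, 89, 89, 88, 88, 89, 88, 92, 90, 89, 87, 87, 89, 88, 87, 84, 92, 120, 165, 163, 163, 164, 164, 166, 166, 168]
268 [225, 227, 225, 224, 221, 225, 225, 226, 222, 167, 79, 78, 77, 83, 124, 118, 79, 81, 82, 80, 82, 91, 126, 127, 130, 129, 128, 129, 130, 129, 129, 128, 129, 128, 130, 129, 130, 128, 129, 128, 127, 129, 127, 130, 128, 123, 109, 172, 222, 222, 223, 222, 224, 223, 223]
[223, 222, 221, 222, 222, 225, 222, 223, 223, 224, 162, 101, 96, 143, 203, 220, 225, 225, 224, 226, 226, 226, 225, 226, 226] [173, 167, 168, 167, 167, 168, 222, 223, 223, 152, 73, 118, 133, 131, 131, 135, 134, 130, 135, 133]
```

```bash
sed -i 's/^S0=.*/S0=np.array([.5884,-.1882]); SY=-7.65/' h.py; python3 -c "
from h import *
goto([.6175,-.2442,.065],172.35)"
```

```text
t 1.75 pos [ 0.5479 -0.122   0.2172] rot [-179.8   -0.   172.2] F [-4.7 -2.9  0.4] w 0.0002 -> shift [ -85.6 -111.6  152.2] turn -0.2
```

Call:
{"op": "jog_arm", "data": {"rows": [-1,-87,-116,0,0,-1,-87,-116,0,0,-1,-87,-116,0,0,-1,-87,-116,40,0,-1,-87,-116,80,0,-1,-87,-116,120,0,-1,-87,-116,153,0,-1,-87,-116,153,0]}}

```text
time_s: 2.55
tool_pos: [0.612, -0.2388, 0.0584]
eef_rot: [179.8, -0.6, 172.4]
force: [-0.6, 0.3, -0.5]
grip_width: 0.0004
```

```bash
python3 -c "
from h import *
goto([.6175,-.2442,.0485],172.35)"
```

```text
t 2.55 pos [ 0.612  -0.2388  0.0584] rot [179.8  -0.6 172.4] F [-0.6  0.3 -0.5] w 0.0004 -> shift [-6.2 -4.6  9.9] turn 0.0
```

Call:
{"op": "jog_arm", "data": {"rows": [-1,0,0,-4,0,-1,0,0,-4,0,-1,0,0,-4,0]}}

```text
time_s: 2.85
tool_pos: [0.6188, -0.242, 0.0733]
eef_rot: [-179.9, 0.3, 172.4]
force: [0.3, -0.2, -0.5]
grip_width: 0.0006
```

```bash
python3 -c "
from h import *
goto([.6175,-.2442,.0485],172.35)"
```

```text
t 2.85 pos [ 0.6188 -0.242   0.0733] rot [-179.9    0.3  172.4] F [ 0.3 -0.2 -0.5] w 0.0006 -> shift [ 1.  -2.4 24.8] turn 0.0
```

Call:
{"op": "jog_arm", "data": {"rows": [-1,0,0,5,0,-1,0,0,10,0,-1,0,0,15,0,-1,0,0,18,0,-1,0,0,20,0,-1,0,0,22,0,-1,0,0,22,0,-1,0,0,22,0]}}

```text
time_s: 3.65
tool_pos: [0.6166, -0.241, 0.0492]
eef_rot: [180.0, -0.0, 172.4]
force: [-7.6, 2.8, 13.7]
grip_width: 0.0006
```

```bash
python3 -c "
from h import *
goto([.6175,-.2442,.0485],172.35)"
```

```text
t 3.65 pos [ 0.6166 -0.241   0.0492] rot [180.   -0.  172.4] F [-7.6  2.8 13.7] w 0.0006 -> shift [-1.4 -3.1  0.7] turn 0.0
```

The round key is fully down: z is 0.049 m and the force is 13.7 N. I'll lift off and go to the far square key.

Call:
{"op": "jog_arm", "data": {"rows": [-1,0,0,-12,0,-1,0,0,-24,0,-1,0,0,-24,0,-1,0,0,-24,0]}}

```text
time_s: 4.05
tool_pos: [0.6171, -0.2413, 0.0722]
eef_rot: [-180.0, 0.1, 172.4]
force: [0.2, 0.1, 0.2]
grip_width: 0.0005
```

```bash
python3 -c "
from h import *
goto([.5675,-.2575,.0485],172.35)"
```

```text
t 4.05 pos [ 0.6171 -0.2413  0.0722] rot [-1.800e+02  1.000e-01  1.724e+02] F [0.2 0.1 0.2] w 0.0005 -> shift [ 47.  -22.7  23.7] turn 0.0
```

Call:
{"op": "jog_arm", "data": {"rows": [-1,20,-10,0,0,-1,40,-20,0,0,-1,47,-23,0,0,-1,47,-23,5,0,-1,47,-23,11,0,-1,47,-23,17,0,-1,47,-23,22,0,-1,47,-23,24,0]}}

```text
time_s: 4.85
tool_pos: [0.5677, -0.2573, 0.0489]
eef_rot: [180.0, 0.0, 172.4]
force: [-9.8, 6.0, 24.3]
grip_width: 0.0007
```

Call:
{"op": "jog_arm", "data": {"rows": [-1,0,0,0,0,-1,0,0,0,0]}}

```text
time_s: 5.05
tool_pos: [0.5677, -0.2572, 0.0491]
eef_rot: [180.0, 0.0, 172.4]
force: [-6.9, 3.4, 14.7]
grip_width: 0.0006
```

Call:
{"op": "jog_arm", "data": {"rows": [-1,0,0,-12,0,-1,0,0,-24,0,-1,0,0,-24,0,-1,0,0,-24,0]}}

```text
time_s: 5.45
tool_pos: [0.5674, -0.2577, 0.0719]
eef_rot: [-180.0, 0.0, 172.4]
force: [0.1, 1.1, 0.5]
grip_width: 0.0004
```

```bash
python3 -c "
from h import *
goto([.5233,-.231,.0485],172.35)"
```

```text
t 5.45 pos [ 0.5674 -0.2577  0.0719] rot [-180.     0.   172.4] F [0.1 1.1 0.5] w 0.0004 -> shift [47.3 20.6 23.4] turn 0.0
```

Call:
{"op": "jog_arm", "data": {"rows": [-1,20,9,0,0,-1,40,18,0,0,-1,47,21,0,0,-1,47,21,5,0,-1,47,21,11,0,-1,47,21,17,0,-1,47,21,22,0,-1,47,21,24,0]}}

```text
time_s: 6.25
tool_pos: [0.5239, -0.231, 0.0489]
eef_rot: [-180.0, 0.0, 172.4]
force: [-9.9, 6.2, 27.4]
grip_width: 0.0005
```

Call:
{"op": "jog_arm", "data": {"rows": [-1,0,0,0,0,-1,0,0,0,0]}}

```text
time_s: 6.45
tool_pos: [0.5238, -0.231, 0.0491]
eef_rot: [-180.0, 0.0, 172.4]
force: [-6.5, 4.2, 15.0]
grip_width: 0.0004
```

Call:
{"op": "jog_arm", "data": {"rows": [-1,0,0,-12,0,-1,0,0,-40,0,-1,0,0,-80,0,-1,0,0,-120,0,-1,0,0,-120,0]}}

```text
time_s: 6.95
tool_pos: [0.5269, -0.2326, 0.1749]
eef_rot: [-179.8, 0.6, 172.4]
force: [0.7, -1.5, -0.2]
grip_width: 0.0004
```

```bash
python3 -c "
from h import *
goto([.516,.183,.17],214.7)"
```

```text
t 6.95 pos [ 0.5269 -0.2326  0.1749] rot [-179.8    0.6  172.4] F [ 0.7 -1.5 -0.2] w 0.0004 -> shift [ 66.  410.4   4.9] turn -42.3
```

All three keys were pressed, each at about 0.049 m and 15 N or more. Next is the logger. I'll take one wrist look from ahead of its nose.

Call:
{"op": "jog_arm", "data": {"rows": [1,20,360,-25,-42,1,20,360,-25,-42,1,20,360,-25,-42,1,20,360,-25,-42,1,20,360,-25,-42,1,20,360,-25,-42,1,20,360,-25,-42,1,20,360,-25,-42]}}

```text
time_s: 7.75
tool_pos: [0.5511, 0.1337, 0.1924]
eef_rot: [179.9, 0.1, -145.4]
force: [-0.3, -0.2, 0.9]
grip_width: 0.0599
```

```bash
python3 -c "
from h import *
goto([.59,.234,.2],214.7)"
```

```text
t 7.75 pos [0.5511 0.1337 0.1924] rot [ 1.799e+02  1.000e-01 -1.454e+02] F [-0.3 -0.2  0.9] w 0.0599 -> shift [-89.   60.4  -7.6] turn -0.1
```

Call:
{"op": "jog_arm", "data": {"rows": [1,-89,60,0,0,1,-89,60,0,0,1,-89,60,0,0,1,-89,60,0,0,1,-89,60,0,0]}}

```text
time_s: 8.25
tool_pos: [0.5907, 0.2274, 0.192]
eef_rot: [-180.0, -0.1, -145.7]
force: [-0.2, -0.0, -0.4]
grip_width: 0.0927
```

```bash
python3 - <<'E'
from h import *; import json
goto([.516,.183,.1],214.7)
m=optics.camera_model("wrist"); im=optics.read_camera("wrist"); cv2.imwrite("pics/w2.png",im[:,:,::-1])
json.dump({k:np.array(v).tolist() for k,v in m.items()},open("w2.json","w"))
E
```

```text
t 8.25 pos [0.5907 0.2274 0.192 ] rot [-1.800e+02 -1.000e-01 -1.457e+02] F [-0.2 -0.  -0.4] w 0.0927 -> shift [86.7  5.4 92. ] turn -0.4
```

View pics/w2.png

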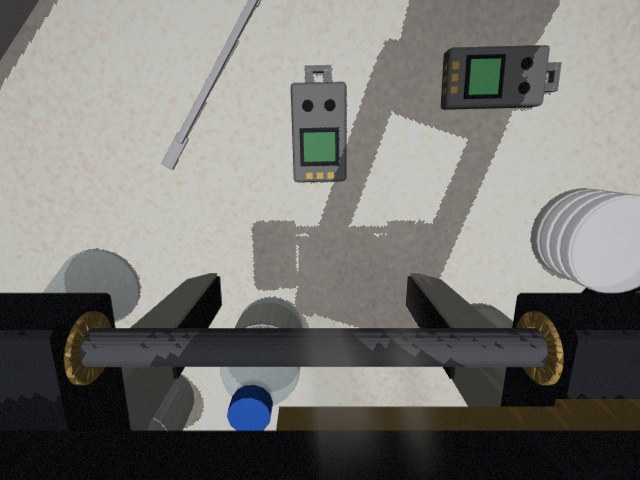

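The wrist view shows the target logger at (319,132). Its nose contacts at (320,176) face the gripper, and its body spans columns 292–346 and rows 81–182.

```bash
python3 - <<'E'
from h import *; import json
m=json.load(open("w2.json")); im=cv2.imread("pics/w2.png"); hsv=cv2.cvtColor(im,cv2.COLOR_BGR2HSV)
g=((hsv[...,0]>45)&(hsv[...,0]<85)&(hsv[...,1]>80)).astype(np.uint8); g[:,380:]=0
r=cv2.minAreaRect(max(cv2.findContours(g,0,1)[0],key=cv2.contourArea)); print(r)
P=cast(m,cv2.boxPoints(r),.018); print("screen c",P.mean(0).round(4),[round(float(np.degrees(np.arctan2(*(P[(i+1)%4]-P[i])[1::-1]))),1) for i in (0,1)])
C=cast(m,[(292,182),(346,182),(292,82),(346.5,82)],.018); print(C.round(4),C.mean(0).round(4))
gr=im.mean(2)
for row in (95,120,150,170): print(row,gr[row,284:300].astype(int).tolist(),gr[row,340:354].astype(int).tolist())
a=C[0]-C[2]; b=C[1]-C[3]; print([round(float(np.degrees(np.arctan2(v[1],v[0]))),2) for v in (a,b)],np.linalg.norm(a),np.linalg.norm(C[0]-C[1]))
E
```

```text
((319.0, 146.5), (29.0, 32.0), 90.0)
screen c [0.529  0.1909 0.018 ] [124.2, 35.1]
[[0.5701 0.188  0.018 ]
 [0.5413 0.2303 0.018 ]
 [0.4967 0.1397 0.018 ]
 [0.4695 0.1797 0.018 ]] [0.5194 0.1844 0.018 ]
95 [191, 186, 189, 190, 189, 186, 173, 67, 91, 102, 112, 114, 111, 109, 112, 109] [107, 111, 111, 109, 91, 80, 95, 187, 189, 191, 193, 192, 192, 193]
120 [191, 193, 194, 193, 188, 189, 184, 144, 72, 97, 108, 113, 111, 111, 114, 115] [110, 110, 110, 106, 65, 83, 99, 194, 195, 195, 194, 194, 193, 193]
150 [193, 190, 193, 193, 194, 197, 195, 191, 180, 76, 99, 109, 113, 112, 113, 109] [112, 112, 104, 66, 58, 56, 80, 117, 112, 114, 118, 122, 120, 121]
170 [195, 193, 195, 193, 196, 197, 195, 195, 184, 109, 97, 103, 114, 114, 112, 112] [67, 68, 67, 66, 60, 55, 81, 122, 122, 125, 125, 124, 118, 117]
[33.38, 35.2] 0.08784763947041806 0.05114037798550618
```

```bash
python3 -c "
from h import *
goto([.5098,.1784,.08],-145.6)"
```

```text
t 8.3 pos [0.5907 0.2271 0.1923] rot [-1.800e+02 -1.000e-01 -1.457e+02] F [-0.7 -0.5 -0.3] w 0.0932 -> shift [ 94.3   5.4 112.3] turn -0.1
```

Call:
{"op": "jog_arm", "data": {"rows": [1,40,3,0,0,1,80,5,20,0,1,94,5,50,0,1,94,5,80,0,1,94,5,112,0,1,94,5,130,0,1,94,5,140,0,1,94,5,140,0]}}

```text
time_s: 9.1
tool_pos: [0.5094, 0.1784, 0.0516]
eef_rot: [180.0, -0.1, -145.7]
force: [-0.3, 0.9, 0.5]
grip_width: 0.0929
```

```bash
python3 -c "
from h import *
goto([.5098,.1784,.004],-145.6)"
```

```text
t 9.1 pos [0.5094 0.1784 0.0516] rot [ 1.800e+02 -1.000e-01 -1.457e+02] F [-0.3  0.9  0.5] w 0.0929 -> shift [-0.3 -0.3 47.6] turn -0.1
```

Call:
{"op": "jog_arm", "data": {"rows": [1,0,0,15,0,1,0,0,28,0,1,0,0,38,0,1,0,0,44,0,1,0,0,47,0,1,0,0,47,0,0.2,0,0,47,0,0,0,0,47,0], "force": 20}}

```text
time_s: 9.9
tool_pos: [0.5109, 0.1799, 0.0062]
eef_rot: [-180.0, 0.1, -145.6]
force: [-0.1, 0.9, -0.2]
grip_width: 0.0814
```

Call:
{"op": "jog_arm", "data": {"rows": [-1,0,0,0,0,-1,0,0,0,0,-1,0,0,0,0,-1,0,0,0,0,-1,0,0,0,0,-1,0,0,0,0], "force": 25}}

```text
time_s: 10.5
tool_pos: [0.5105, 0.1797, 0.0057]
eef_rot: [-180.0, 0.0, -145.6]
force: [0.0, 0.0, 0.8]
grip_width: 0.05
```

```bash
python3 -c "
from h import *
goto([.5098,.1784,.15],-145.6)"
```

```text
t 10.5 pos [0.5105 0.1797 0.0057] rot [-180.     0.  -145.6] F [0.  0.  0.8] w 0.05 -> shift [   1.3   -0.7 -144.3] turn -0.0
```

Call:
{"op": "jog_arm", "data": {"rows": [-1,0,0,-30,0,-1,0,0,-70,0,-1,0,0,-110,0,-1,0,0,-150,0,-1,0,0,-150,0]}}

```text
time_s: 11.0
tool_pos: [0.5143, 0.1808, 0.1627]
eef_rot: [-179.8, 0.6, -145.6]
force: [0.9, 0.3, -0.8]
grip_width: 0.0495
```

```bash
python3 -c "
from h import *
print(st(-.018,.05,.15))
goto(st(-.018,.05,.15),172.35)"
```

```text
[ 0.57721627 -0.13624883  0.15      ]
t 11.0 pos [0.5143 0.1808 0.1627] rot [-179.8    0.6 -145.6] F [ 0.9  0.3 -0.8] w 0.0495 -> shift [ 127.1 -297.2   12.7] turn 42.0
```

Call:
{"op": "jog_arm", "data": {"rows": [-1,15,-35,0,7,-1,30,-70,0,14,-1,50,-110,0,21,-1,65,-150,0,28,-1,85,-195,0,35,-1,105,-240,0,42,-1,120,-280,0,42,-1,127,-297,0,42]}}

```text
time_s: 11.8
tool_pos: [0.573, -0.1408, 0.1547]
eef_rot: [-180.0, -0.0, 172.2]
force: [0.6, -0.9, -1.4]
grip_width: 0.0497
```

Call:
{"op": "jog_arm", "data": {"rows": [-1,0,0,0,0,-1,0,0,0,0,-1,0,0,0,0]}}

```text
time_s: 12.1
tool_pos: [0.573, -0.1355, 0.1552]
eef_rot: [180.0, -0.0, 172.5]
force: [0.1, 0.4, -0.7]
grip_width: 0.0496
```

```bash
python3 - <<'E'
from h import *; import json
goto(st(-.018,.05,.08),172.35)
m=optics.camera_model("wrist"); im=optics.read_camera("wrist"); cv2.imwrite("pics/w3.png",im[:,:,::-1])
json.dump({k:np.array(v).tolist() for k,v in m.items()},open("w3.json","w"))
t=optics.read_camera("top")[:,:,::-1]; cv2.imwrite("pics/t3.png",t)
c=np.zeros((600,800,3),np.uint8); c[:480,:400]=im[:,120:520,::-1]; z=cv2.resize(t[120:250,390:500],None,fx=3.6,fy=3.6,interpolation=cv2.INTER_CUBIC); c[:z.shape[0],402:402+z.shape[1]]=z[:,:398]
cv2.imwrite("pics/c3.png",c)
E
```

```text
t 12.1 pos [ 0.573  -0.1355  0.1552] rot [180.   -0.  172.5] F [ 0.1  0.4 -0.7] w 0.0496 -> shift [-4.3 -0.2 75.2] turn 0.1
```

View pics/c3.png

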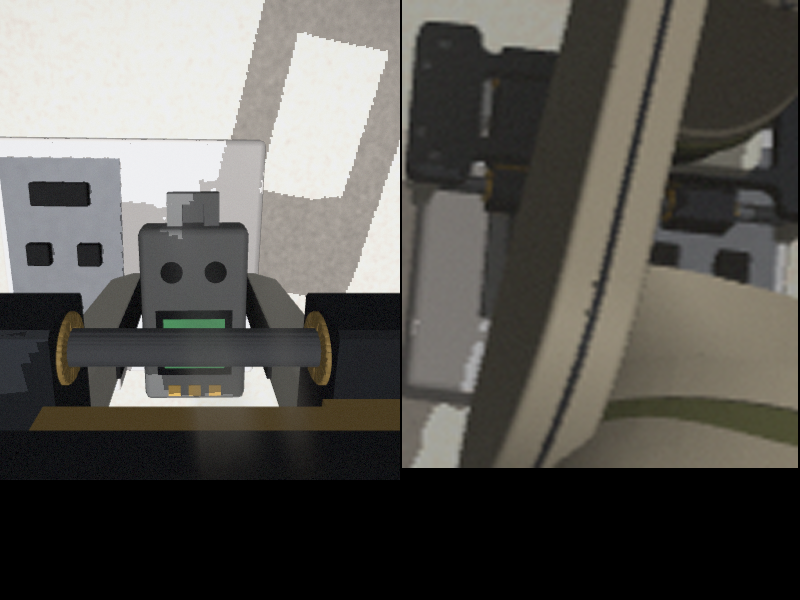

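The logger is held square between the fingers, with its tail at crop row 225, columns 140–247, and its nose at row 397, columns 146–243. The arm hides the top view. I'll compute the held pose in the station frame.

```bash
python3 - <<'E'
from h import *; import json
m=json.load(open("w3.json")); s=status.sense(); print(s["tool_pos"])
C=cast(m,[(260.5,226),(366.5,226),(266,396),(362.5,396)],.1552-.0057+.018)
a=np.radians(SY); R=np.array([[np.cos(a),np.sin(a)],[-np.sin(a),np.cos(a)]])
L=(C[:,:2]-S0)@R.T*1000; print("logger corners in station",L.round(1),L.mean(0)); T=R@(s["tool_pos"][:2]-S0)*1000; print("tcp",T.round(1))
v=L[2:].mean(0)-L[:2].mean(0); print("yaw",np.degrees(np.arctan2(v[1],v[0])),np.linalg.norm(v))
im=cv2.imread("pics/w3.png"); g=im.max(2); sub=np.zeros(g.shape,np.uint8); sub[175:270,135:240]=(g[175:270,135:240]<60)
n,l,q,c=cv2.connectedComponentsWithStats(sub)
for i in range(1,n):
    if q[i,4]>100: print("key",q[i,4],cast(m,c[i],.053).round(4)[0])
print(im[192:228:6,270:350:2].mean(2).astype(int))
E
```

```text
[ 0.57316071 -0.13552457  0.15554055]
logger corners in station [[-57.2  26.3]
 [-57.2  73.2]
 [ 29.9  25.9]
 [ 29.9  74.3]] [-13.64435837  49.92182977]
tcp [-22.1  50.2]
yaw 0.22990914746023827 87.06461554888345
key 1431 [ 0.5237 -0.2315  0.053 ]
key 574 [ 0.5678 -0.2577  0.053 ]
key 550 [ 0.5732 -0.2186  0.053 ]
[[240 240 239 240 239 239 238 239 234  92  92  91  79  77  77  78  78  78
   73  73  73  71  71  72  65  61  52  52  54  50  52  57  50  50  67 184
  186 184 187 184]
 [240 240 240 239 239 239 240 239 195 148 147 148 146 148 146 148 146 147
  147 149 146 144  91  94  87  88  90  91  91  89  92  87  92  90  95 185
  185 185 185 186]
 [192 192 239 239 239 240 239 240 174 147 147 147 146 149 148 146 117 125
  125 125  95  94  90  93  91  92  88  88  90  92  88  91  90  90  95 186
  186 185 187 186]
 [184 184 184 182 183 183 182 183 172 145 147 148 147 146 147 148  89  95
   96  95  91  92  92  93  92  89  87  89  91  92  90  90  89  91  96 185
  187 185 186 185]
 [183 185 183 184 183 185 185 183 177 144 146 144 144 145 146 145  79  94
   95  97  92  91  89  93  91  92  88  81  90  89  90  90  92  89  98 184
  185 183 184 184]
 [183 184 183 183 184 185 183 180 153 144 144 143 145 144 145 147  98  84
   83  85  82  82  75  75  71  72  71  79  88  90  90  93  91  89  89 125
  100  99  98  99]]
```

```bash
python3 - <<'E'
from h import *; import json
m=json.load(open("w3.json"))
im=cv2.imread("pics/w3.png").mean(2); print(im[186:196,300].astype(int))
B=cast(m,[(286.8,192),(339.7,192),(286.8,220),(339.7,220)],.053)
a=np.radians(SY); R=np.array([[np.cos(a),np.sin(a)],[-np.sin(a),np.cos(a)]]); print(((B[:,:2]-S0)@R.T*1000).round(1))
goto(st(-.022,.05,.0595),172.35)
E
```

```text
[239 239 240 240 238 168  78  98 142 148]
[[-59.5  29.7]
 [-59.5  69.5]
 [-38.1  29.3]
 [-38.1  69.9]]
t 12.2 pos [ 0.5732 -0.1355  0.1555] rot [180.   -0.  172.5] F [ 0.7  0.4 -0.9] w 0.0499 -> shift [-0.1 -0.2 96. ] turn 0.1
```

Call:
{"op": "jog_arm", "data": {"rows": [-1,0,0,25,0,-1,0,0,50,0,-1,0,0,70,0,-1,0,0,82,0,-1,0,0,88,0,-1,0,0,88,0,-1,0,0,88,0,-1,0,0,88,0]}}

```text
time_s: 13.0
tool_pos: [0.5742, -0.1374, 0.069]
eef_rot: [-180.0, 0.1, 172.4]
force: [0.1, -0.2, -0.2]
grip_width: 0.0498
```

```bash
python3 -c "
from h import *
goto(st(-.022,.05,.0587),172.35)"
```

```text
t 13.0 pos [ 0.5742 -0.1374  0.069 ] rot [-1.800e+02  1.000e-01  1.724e+02] F [ 0.1 -0.2 -0.2] w 0.0498 -> shift [ 1.2  1.5 10.3] turn 0.0
```

Call:
{"op": "jog_arm", "data": {"rows": [-1,0,1.5,3,0,-1,0,1.5,6,0,-1,0,1.5,8,0,-1,0,1.5,9.5,0,-1,0,1.5,10.5,0,-1,0,1.5,10.5,0]}}

```text
time_s: 13.6
tool_pos: [0.5734, -0.1356, 0.0587]
eef_rot: [-180.0, -0.0, 172.4]
force: [-8.7, 2.7, 14.3]
grip_width: 0.0501
```

```bash
python3 -c "
from h import *
goto(st(0.028,.05,.0587),172.35)"
```

```text
t 13.6 pos [ 0.5734 -0.1356  0.0587] rot [-180.    -0.   172.4] F [-8.7  2.7 14.3] w 0.0501 -> shift [-49.9  -0.2   0. ] turn 0.0
```

It's on the bed at z 0.0587 with 14 N down. I'll ease off and slide it under the lip.

Call:
{"op": "jog_arm", "data": {"rows": [-1,0,0,-0.8,0,-1,-6,0,-0.8,0,-1,-11,0,-0.8,0,-1,-16,0,-0.8,0,-1,-20,0,-0.8,0,-1,-24,0,-0.8,0,-1,-28,0,-0.8,0,-1,-28,0,-0.8,0]}}

```text
time_s: 14.4
tool_pos: [0.6016, -0.1396, 0.0588]
eef_rot: [-180.0, 0.0, 172.4]
force: [-3.7, 0.6, 6.6]
grip_width: 0.0498
```

```bash
python3 -c "
from h import *
goto(st(0.018,.05,.0587),172.35)"
```

```text
t 14.4 pos [ 0.6016 -0.1396  0.0588] rot [-180.     0.   172.4] F [-3.7  0.6  6.6] w 0.0498 -> shift [-11.4   0.1   0.1] turn 0.0
```

Call:
{"op": "jog_arm", "data": {"rows": [-1,-2,0,0,0,-1,-4,0,0,0,-1,-6,0,0,0,-1,-8,0,0,0,-1,-9,0,0,0,-1,-10,0,0,0,-1,-10,0,0,0], "force": 35}}

```text
time_s: 15.1
tool_pos: [0.6092, -0.1406, 0.0587]
eef_rot: [-180.0, -0.3, 172.4]
force: [-14.9, 1.7, 16.2]
grip_width: 0.0496
```

Call:
{"op": "jog_arm", "data": {"rows": [-1,-1.5,0,0,0,-1,-1.5,0,0,0,-1,-1.5,0,0,0]}}

```text
time_s: 15.4
tool_pos: [0.6105, -0.1408, 0.0587]
eef_rot: [-180.0, -0.3, 172.4]
force: [-15.7, 2.3, 15.9]
grip_width: 0.05
```

```bash
python3 -c "
from h import *
goto(st(0.018,.05,.0587),172.35)"
```

```text
t 15.4 pos [ 0.6105 -0.1408  0.0587] rot [-180.    -0.3  172.4] F [-15.7   2.3  15.9] w 0.05 -> shift [-2.4  0.1  0. ] turn 0.0
```

Call:
{"op": "jog_arm", "data": {"rows": [-1,-1,0,-0.3,0,-1,-2,0,-0.3,0,-1,-2,0,-0.3,0,-1,-2,0,-0.3,0]}}

```text
time_s: 15.8
tool_pos: [0.6118, -0.141, 0.0587]
eef_rot: [-180.0, -0.4, 172.4]
force: [-18.4, 2.7, 17.9]
grip_width: 0.0498
```

Call:
{"op": "jog_arm", "data": {"rows": [-1,-1,0,0,0,-1,-2,0,0,0,-1,-2,0,0,0,-1,-2,0,0,0]}}

```text
time_s: 16.2
tool_pos: [0.6119, -0.141, 0.0586]
eef_rot: [180.0, -0.6, 172.4]
force: [-27.8, 3.7, 24.2]
grip_width: 0.0495
```

```bash
python3 - <<'E'
from h import *
goto(st(0.018,.05,.0587),172.35)
im=optics.read_camera("wrist"); sc=optics.read_camera("scene")
c=np.zeros((480,800,3),np.uint8); c[:,:400]=im[:,120:520,::-1]
c[:400,400:]=cv2.resize(sc[280:400,150:270,::-1],(400,400),interpolation=cv2.INTER_CUBIC); cv2.imwrite("pics/c4.png",c)
E
```

```text
t 16.2 pos [ 0.6119 -0.141   0.0586] rot [180.   -0.6 172.4] F [-27.8   3.7  24.2] w 0.0495 -> shift [-1.   0.1 -0.1] turn 0.0
```

View pics/c4.png

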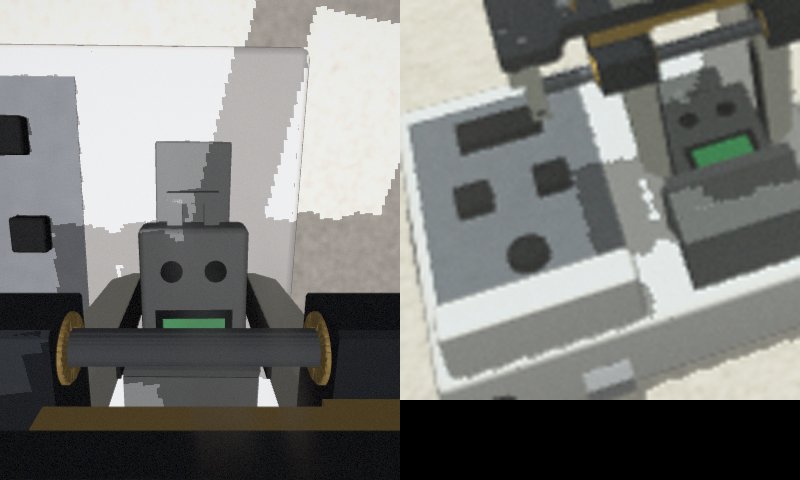

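The right crop shows the logger under the hood with all keys up. The left crop shows the tail edge still at row 226, so it hasn't slipped in the jaws. The tool has stopped at station x 17 mm, so the logger's middle is at about 25.5 mm, and the force rose with no travel: the hard stop. I'll ease the push a little and settle.

Call:
{"op": "jog_arm", "data": {"rows": [-1,0.6,0,0,0,-1,0.6,0,0,0,-1,0.6,0,0,0,-1,0.6,0,0,0,-1,0.6,0,0,0,-1,0.6,0,0,0]}}

```text
time_s: 16.9
tool_pos: [0.6119, -0.141, 0.0586]
eef_rot: [180.0, -0.5, 172.4]
force: [-23.5, 3.0, 21.5]
grip_width: 0.0496
```

```bash
python3 - <<'E'
from h import *
goto(st(0.018,.05,.0587),172.35)
s=status.sense()
if s["force"][0]<-14 and abs(s["tool_pos"][0]-.6119)<.001 and s["grip_width"]>.048: print(robot.finish_job())
E
```

```text
t 16.9 pos [ 0.6119 -0.141   0.0586] rot [180.   -0.5 172.4] F [-23.5   3.   21.5] w 0.0496 -> shift [-1.   0.1 -0.1] turn 0.0
the job is handed in; nothing more can be done
None
```

I pressed the round, far square and wide keys in that order. I then gripped the rightmost flat logger, laid it on the bed and pushed it under the lip to the hard stop. I handed the job in at 16.9 s with the robot still holding it pressed home; no verdict was reported.

- **Keys:** each went fully down, with the fingertip at about 0.049 m and 14–15 N. Each was released before the next. The last picture showed all four keys up. I never went to the erase key.
- **Logger seated:** the push force rose from 18 to 28 N without further travel, which I took as the hard stop. I then eased it to about 24 N. The logger's middle works out at station x of about 25.5 mm, where 26 is home, and its height puts it flat on the bed. The tool is within about 0.5° of vertical and in line with the cradle.
- **Grip:** the jaws read 49.6 mm on the 50 mm logger. Its tail sat at the same place in the wrist view before and after the push, so it had not slipped.
- **Disagreements:** the top and wrist cameras differed by 1–2 mm on the station, and I used their average, taken from the bed. The bed measured about 40 mm wide in one close view instead of 36, but its centre still agreed within 0.5 mm.
- **Not checked:** I could not see the contact travel directly. I did not re-measure the bystanders at the end.

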